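# Proof-test the friction hinge of a finds case

## Robot

A 6-joint arm with a two-finger parallel gripper is mounted at the origin on a cart in front of the work surface, level with it; the furniture and walls round the work are solid. World frame = base frame: x ahead of the robot, y to its left, z up, the work surface at z = 0. Lengths are in mm, angles in rad, forces in N, time in s.
With the tool pointing down it reaches from about 275 to 825 mm from the base axis. Payload 4.9 kg.
Tool frame: the origin (TCP) lies at the very end of the fingers, on their centre line; the grasp point (between the pads) lies 19 mm behind it; z points along the fingers, y is the direction in which the jaws open and shut (so a half turn about z gives the same grasp; the last joint's range is limited). The gripper opens to 85 mm and grips with 20 to 120 N. Pads are 22 mm wide; open, the fingers measure 114 mm over their backs; the gripper's body (76 mm by 85 mm) begins 54 mm behind the grasp point. The pads swing forward as they close: fully open they stand 13 mm farther back than shut.
Start: joints at [-1.451, 0.326, -0.193, 1.052, 0, 1.437], TCP at [138.107, -532.395, 231.281] pointing down, gripper open.
Joint ranges: [-2.65, 2.65], [-0.97, 1.79], [-1.3, 1.35], [-1.93, 2.1], [-1.47, 1.37], [-3.14, 3.14]. Speed limits (rad/s): [2.57, 2.57, 3.14, 3.14, 3.14, 3.14].

## Interface

Orientations are given as a rotation vector (axis times angle).
In Python, from rig import robot, cams gives the robot as it stands.
- The arm moves only by the tool apply_moves, never from a script. Its argument "motion" is a list of rows, each an object of numbers: "dx", "dy", "dz": the shift along the world's x, y, z in cm; "wx", "wy", "wz": the turn, a rotation vector about the world's x, y, z in degrees; "gripper": the opening, from 0 (shut) to 1 (fully open). In form: [{"dx": .., "dy": .., "dz": .., "wx": .., "wy": .., "wz": .., "gripper": ..}, ...]. A call has 1 to 5 rows; each row is the pose to reach, as a shift and turn from the pose measured when the call began; what a row does not reach only later rows make up. A row lasts 1/10 s, in which the tool goes at most 50 mm and 8.59 degrees, less where a joint would pass 70% of its speed; a pose out of reach is approached as far as the arm can. A call with a gripper value outside its range is refused whole. The fingers move at their own pace and stop on an object; "force" is the grip in N (left out, the last holds). Time passes only in rows, so rows that repeat a pose let the fingers close. It gives the time, the measured TCP pose, the force and the opening at its end, in the units of the state.
- robot.read_state(): the state, without advancing time (a new reading comes with each control period).
- cams.snapshot(name): name is "scene" or "top" or "wrist"; returns the picture (384x512x3 uint8, red, green, blue); there is no depth.
- cams.camera_params(name): a dict with "K" (3x3 intrinsics, pixels), "extrinsics" (4x4, takes a point from world to camera coordinates). Camera axes: x right, y down, z forward; pixel columns grow to the right and rows downward; lengths in mm; the calibration is good to about 2 mm. A picture is of the moment at which its call begins: read the wrist's pose just before it. camera_params takes no time and is no camera call; for the wrist camera it gives the pose at the moment of the call.
- robot.job_done(): hands the job in, once; it reports no verdict.
The state is a dict: "t": time; "joints": joint angles; "qd": joint speeds; "tau": joint torques, N m; "tool_pos": TCP position; "tcp_rot": TCP orientation; "wrist_force": force on the tool from outside, world axes, zero at the start; "wrist_torque": the same for the moment, N m; "gripper_width": finger opening in mm.
Only numpy, scipy, OpenCV 4.12 (cv2) and the standard library are available. Lean on these libraries where they do the work, as an engineer would, in place of code of your own. Each camera call takes 0.05 s, during which the arm holds its last target.

## Task

Check that the stiff hinge of the grey finds case holds: lift its lid by the bar handle until it stands a bit more than half way to upright (about 50 degrees open), let go of it completely and watch it stand on its own for two seconds. Then lean on the round rubber bumper at the lid's front corner with closed fingertips, a steady light push downward of about 7 newtons for two seconds and never more than 10, and take the hand away; the lid must still be standing about 50 degrees open. Do not shift the film can and the pen that stand beside the case.

Things in the scene. Friction and masses are not known exactly. Their poses are not given: they have to be found in the camera images.
- case: grey painted case, fixed to the desk, 170 (x) x 220 (y) x 72 mm to its rim, with aluminium corner guards and a few potsherds in it. Origin: centre of its underside; its x axis points from the front (handle side) to the hinge at the back, y to its left, z up. It stands on the desk at any place and yaw (within about 25 degrees of facing the robot)
- lid (a joint): angle of the lid's hinge in rad: 0 = shut, grows as the front edge rises, up to 1.7. It can start a little ajar. The hinge is stiff: dry friction of about 1.7 N m holds the lid (about 0.32 kg) at any angle; raising it by the handle takes about 12 to 16 N along the arc. The lid turns about the case's y axis through hinge; its panel is 174 deep x 224 wide x 9 mm thick, its underside level with the axis when shut
- hinge (a point): point on the hinge axis in the middle of the case's rear rim, 85 mm behind the case's centre and 72 mm above the desk. Axes turn with the lid: y along the hinge axis, x backward and z out of the lid's outer face
- handle (a point): middle of the lid's bar handle: a round steel bar 10 mm in diameter, parallel to the hinge (y), 64 mm free between its two upright posts, 148 mm in front of the hinge axis and 44 mm above the lid's underside (its centre is 35 mm clear of the outer face). Axes as hinge. A pinched bar can turn between the pads
- bumper: round domed black rubber bumper, 26 mm across and 10 mm high, on the outer face at the lid's front left corner (seen from the robot), 82 mm to the left (+y) of the handle's middle. Origin: centre of its base; z out of the lid. Hard contact: about 10 to 20 N for each mm pressed. With the lid 50 degrees open, a downward push of some 17 to 21 N makes the lid slip
- bumper_top (a point): top of the bumper's dome, 10 mm above its base, axes as hinge; it moves with the lid
- film_can: white film can with grey cap, 34 mm across, 51 mm high, beside the case on its right; origin at the centre of its underside. Leave alone
- marker: pen, 135 mm long, 17 mm thick, lying beside the case on its left; origin at its middle, underside. Leave alone

How it is judged:
By the outcome, as a careful person would: the job done as asked, in the order asked, and still so for the second after the job is handed in, with the robot touching nothing.
It also fails if it takes over 53 s, if anything falls off the work surface, if the arm or the gripper's body presses on something with over 40 N, if the wrist force passes 120 N, or if a joint passes its speed limit or range.

## Working session

There is one attempt and no reset: what is moved stays moved. The work goes in short steps, Python scripts to look and compute and a tool call to move; the robot and the scene stay as the last step left them, time stands still between calls to the robot, and variables do not carry over. Pictures are saved under pics/ and viewed, and the job is handed in when it is done.

Besides the shell and the picture viewer there is one more tool, called as name([rows], argument=value, ...), one row to a line, values as JSON. apply_moves: Moves the arm, as the interface text tells. Its arguments: {"type":"object","properties":{"motion":{"type":"array","items":{"type":"object","properties":{"dx":{"type":"number"},"dy":{"type":"number"},"dz":{"type":"number"},"wx":{"type":"number"},"wy":{"type":"number"},"wz":{"type":"number"},"gripper":{"type":"number"}}}},"force":{"type":"number"}},"required":["motion"]}

```bash
ls; mkdir -p pics; python3 - <<'E'
from rig import robot,cams
import cv2
s=robot.read_state();print(s)
for n in ["scene","top"]:
    im=cams.snapshot(n);cv2.imwrite(f"pics/{n}0.png",im[:,:,::-1]);p=cams.camera_params(n);print(n,p["K"],p["extrinsics"])
E
```

```text
pics
{'t': 0.0, 'joints': array([-1.45117551e+00,  3.26935538e-01, -1.93590066e-01,  1.05201252e+00,
       -6.67527521e-06,  1.43658769e+00]), 'qd': array([ 0.00066517, -0.00019136, -0.00234571,  0.0010185 , -0.00032848,
       -0.00079093]), 'tau': array([-4.48374958e-04, -4.43395829e+01,  2.62442333e+01,  1.54886779e-02,
       -8.64305252e-05, -6.43896136e-07]), 'tool_pos': array([ 138.04536675, -531.78462933,  230.504043  ]), 'tcp_rot': array([-3.11459745e+00, -3.97424404e-01, -9.46548587e-06]), 'wrist_force': array([-0.0104804 , -0.37367695, -1.28430518]), 'wrist_torque': array([0.01513261, 0.01224272, 0.02831515]), 'gripper_width': 85.5222281711651}
scene [[349.31572997   0.         258.64935026]
 [  0.         349.31572997 195.69081674]
 [  0.           0.           1.        ]] [[ 9.72266006e-01  2.33875006e-01 -1.13813044e-03 -5.90088754e+02]
 [ 1.74885163e-01 -7.30247091e-01 -6.60419840e-01  2.44268692e+01]
 [-1.55286811e-01  6.41904718e-01 -7.50895692e-01  9.57027781e+02]
 [ 0.00000000e+00  0.00000000e+00  0.00000000e+00  1.00000000e+00]]
top [[349.51206167   0.         250.34870047]
 [  0.         349.51206167 191.18659511]
 [  0.           0.           1.        ]] [[ 1.43872017e-02 -9.99840975e-01 -1.05371997e-02  9.46096428e+01]
 [-9.97174965e-01 -1.35702497e-02 -7.38778566e-02  5.76980788e+02]
 [ 7.37231157e-02  1.15703273e-02 -9.97211627e-01  9.16685766e+02]
 [ 0.00000000e+00  0.00000000e+00  0.00000000e+00  1.00000000e+00]]
```

View pics/scene0.png

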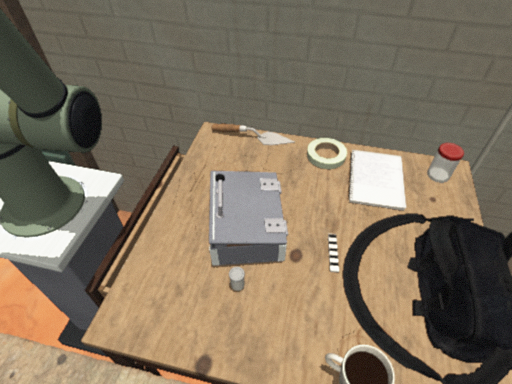

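View pics/top0.png

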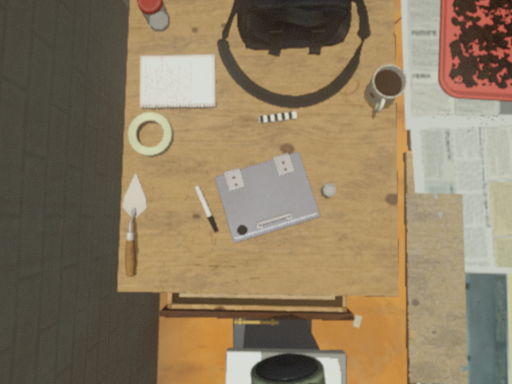

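The top view shows the grey case with its lid front towards the robot. The bumper is at about (242,230), the bar at about (275,220), the pen at (206,208) and the film can at (329,190). I'll enlarge the case in both views.

```bash
python3 - <<'E'
import cv2
a=cv2.imread("pics/top0.png")[140:255,180:350];b=cv2.imread("pics/scene0.png")[160:300,190:300]
cv2.imwrite("pics/topz.png",cv2.resize(a,None,fx=4.6,fy=4.6,interpolation=cv2.INTER_CUBIC))
cv2.imwrite("pics/scz.png",cv2.resize(b,None,fx=4.2,fy=4.2,interpolation=cv2.INTER_CUBIC))
E
```

```text
(no output)
```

View pics/topz.png

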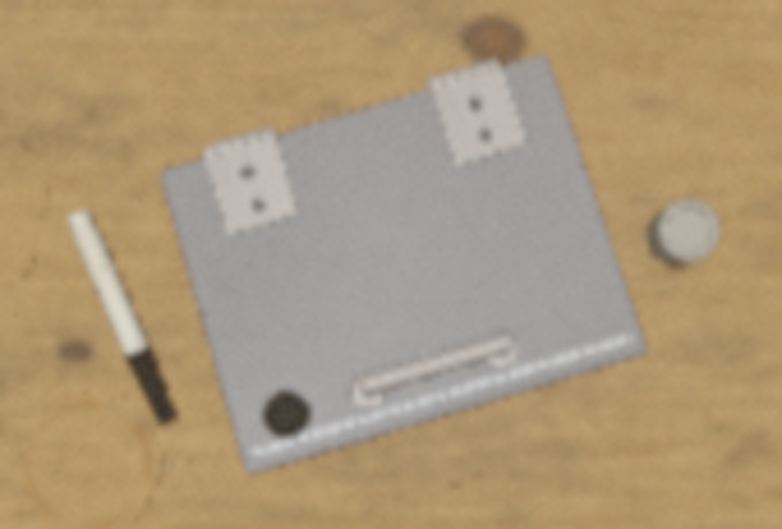

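View pics/scz.png

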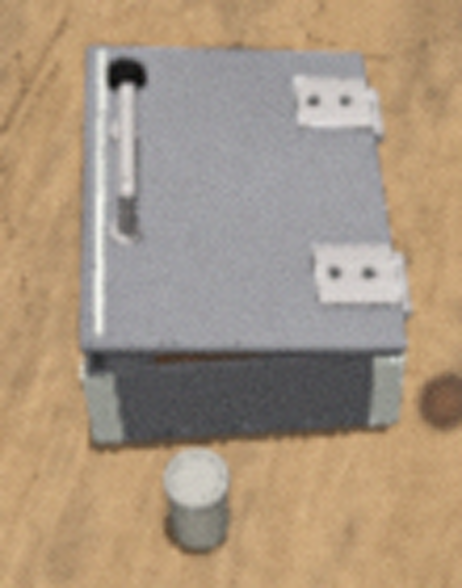

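```bash
cat > h.py <<'E'
import numpy as np
from rig import robot,cams
def P(n):
    p=cams.camera_params(n);return p["K"],p["extrinsics"]
def ray(n,uv):
    K,E=P(n);R=E[:3,:3];return -R.T@E[:3,3],R.T@np.linalg.solve(K,[uv[0],uv[1],1])
def onz(n,uv,z):
    o,d=ray(n,uv);return o+d*(z-o[2])/d[2]
def tri(u1,u2,n1="top",n2="scene"):
    A=np.zeros((3,3));b=np.zeros(3)
    L=[]
    for n,u in((n1,u1),(n2,u2)):
        o,d=ray(n,u);d=d/np.linalg.norm(d);M=np.eye(3)-np.outer(d,d);A+=M;b+=M@o;L.append((o,M))
    x=np.linalg.solve(A,b);return x,[np.linalg.norm(M@(x-o)) for o,M in L]
E
python3 - <<'E'
from h import *
T=lambda u,v:(180+u/4.6-.4,140+v/4.6-.4)
S=lambda u,v:(190+u/4.2-.4,160+v/4.2-.4)
pts=dict(RL=((163,170),(362,52)),RR=((547,57),(405,350)),FR=((645,350),(80,347)),FL=((250,470),(87,47)),bump=((286,413),(127,75)))
X={}
for k,(a,b) in pts.items():
    x,e=tri(T(*a),S(*b));X[k]=x;print(k,x.round(1),np.round(e,1))
rl=onz("top",T(163,170),81);rr=onz("top",T(547,57),81);print(rl,rr,np.linalg.norm(rl-rr))
for a,b in (("RL","RR"),("FL","FR"),("RL","FL"),("RR","FR")):print(a,b,np.linalg.norm(X[a]-X[b]))
d=rl-rr;print("yaw",np.degrees(np.arctan2(-d[0],d[1])))
d=X["FL"]-X["FR"];print("yaw",np.degrees(np.arctan2(-d[0],d[1])))
for z in(100,116,120,125): print(z,onz("top",T(360,388),z)[:2],onz("top",T(510,345),z)[:2])
E
```

```text
RL [607.3 191.8  80.7] [0.2 0.2]
RR [674. -19.  76.] [0.7 0.7]
FR [512.  -69.6  96.1] [0.2 0.2]
FL [445.2 139.9  97.8] [0.4 0.4]
bump [476.2 121.5  98.8] [0.2 0.2]
[607.06619336 191.72530612  81.        ] [672.42499938 -18.56672826  81.        ] 220.21469807653816
RL RR 221.18921354883207
FL FR 219.91223873545158
RL FL 171.14105173867793
RR FR 170.960059574911
yaw 17.26525501553325
yaw 17.690452114547252
100 [489.80894292  82.26013027] [513.73926621   2.81600738]
116 [490.11858469  82.43841729] [513.60252623   4.47619697]
120 [490.19599514  82.48298904] [513.56834123   4.89124436]
125 [490.29275819  82.53870374] [513.52560999   5.41005361]
```

apply_moves([
  {"dx":36.4,"dy":57.6,"dz":0,"wz":93,"gripper":0.6},
  {"dx":36.4,"dy":57.6,"dz":0,"wz":93,"gripper":0.6},
  {"dx":36.4,"dy":57.6,"dz":0,"wz":93,"gripper":0.6},
  {"dx":36.4,"dy":57.6,"dz":0,"wz":93,"gripper":0.6},
  {"dx":36.4,"dy":57.6,"dz":0,"wz":93,"gripper":0.6},
], force=50)

```text
schema error: expected keys dx, dy, dz, wx, wy, wz, gripper
```

apply_moves([
  {"dx":36.4,"dy":57.6,"dz":0,"wx":0,"wy":0,"wz":93,"gripper":0.6},
  {"dx":36.4,"dy":57.6,"dz":0,"wx":0,"wy":0,"wz":93,"gripper":0.6},
  {"dx":36.4,"dy":57.6,"dz":0,"wx":0,"wy":0,"wz":93,"gripper":0.6},
  {"dx":36.4,"dy":57.6,"dz":0,"wx":0,"wy":0,"wz":93,"gripper":0.6},
  {"dx":36.4,"dy":57.6,"dz":0,"wx":0,"wy":0,"wz":93,"gripper":0.6},
], force=50)

```text
t: 0.6
tool_pos: [272.0, -319.0, 230.8]
tcp_rot: [-2.749, -1.518, 0.001]
wrist_force: [1.1, -0.1, 0.4]
gripper_width: 51.2
```

apply_moves([
  {"dx":23.0,"dy":36.3,"dz":0,"wx":0,"wy":0,"wz":50,"gripper":0.6},
  {"dx":23.0,"dy":36.3,"dz":0,"wx":0,"wy":0,"wz":50,"gripper":0.6},
  {"dx":23.0,"dy":36.3,"dz":0,"wx":0,"wy":0,"wz":50,"gripper":0.6},
  {"dx":23.0,"dy":36.3,"dz":0,"wx":0,"wy":0,"wz":50,"gripper":0.6},
  {"dx":23.0,"dy":36.3,"dz":0,"wx":0,"wy":0,"wz":50,"gripper":0.6},
])

```text
t: 1.1
tool_pos: [405.6, -107.6, 230.9]
tcp_rot: [-2.002, -2.421, 0.001]
wrist_force: [0.7, -0.2, 0.2]
gripper_width: 51.5
```

apply_moves([
  {"dx":10.0,"dy":16.0,"dz":0,"wx":0,"wy":0,"wz":7,"gripper":0.6},
  {"dx":10.0,"dy":16.0,"dz":0,"wx":0,"wy":0,"wz":7,"gripper":0.6},
  {"dx":10.0,"dy":16.0,"dz":0,"wx":0,"wy":0,"wz":7,"gripper":0.6},
])

```text
t: 1.4
tool_pos: [484.7, 19.9, 230.7]
tcp_rot: [-1.85, -2.539, 0.002]
wrist_force: [0.2, -0.7, -0.1]
gripper_width: 51.6
```

apply_moves([
  {"dx":1.7,"dy":2.4,"dz":0,"wx":0,"wy":0,"wz":-0.3,"gripper":0.6},
  {"dx":1.7,"dy":2.4,"dz":0,"wx":0,"wy":0,"wz":-0.3,"gripper":0.6},
  {"dx":1.7,"dy":2.4,"dz":0,"wx":0,"wy":0,"wz":-0.3,"gripper":0.6},
])

```text
t: 1.7
tool_pos: [501.2, 44.3, 230.1]
tcp_rot: [-1.853, -2.535, 0.004]
wrist_force: [0.3, 0.2, 0.2]
gripper_width: 51.4
```

```bash
python3 - <<'E'
from h import *;import cv2
s=robot.read_state();print(s["t"],s["tool_pos"],s["tcp_rot"],s["wrist_force"])
K,E=P("wrist");im=cams.snapshot("wrist");cv2.imwrite("pics/w1.png",im[:,:,::-1])
np.savez("w1.npz",K=K,E=E);print(K,E)
p=E[:3,:3]@[502,44.3,130]+E[:3,3];p=K@p;print(p/p[2])
E
```

```text
1.7 [501.16584326  44.32688839 230.10466239] [-1.85341249 -2.53487819  0.0036117 ] [0.25017546 0.16113038 0.23013672]
[[288.55883117   0.         252.78548682]
 [  0.         288.55883117 186.1176464 ]
 [  0.           0.           1.        ]] [[ 9.53167125e-01  3.02431454e-01 -2.76556347e-03 -4.90048089e+02]
 [ 2.91232193e-01 -9.15327243e-01  2.78136385e-01 -1.41027963e+02]
 [ 8.15857956e-02 -2.65915879e-01 -9.60537611e-01  3.48624705e+02]
 [ 0.00000000e+00  0.00000000e+00  0.00000000e+00  1.00000000e+00]]
[254.47395774 187.00675528   1.        ]
```

View pics/w1.png

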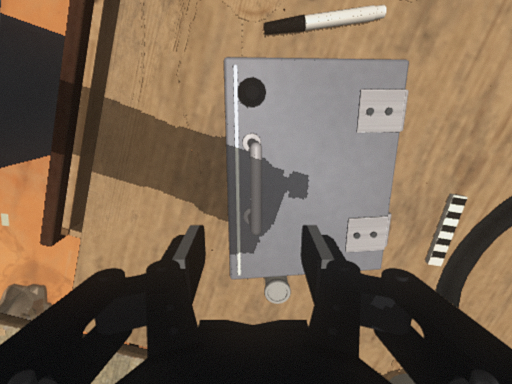

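The wrist view shows the bar upright at column 256, rows 142–233. I predicted its middle at (254.5,187), so it agrees within about 1 mm. Next I descend and close.

apply_moves([
  {"dx":0.15,"dy":0.02,"dz":-4,"wx":0,"wy":0,"wz":0,"gripper":0.6},
  {"dx":0.15,"dy":0.02,"dz":-8,"wx":0,"wy":0,"wz":0,"gripper":0.6},
  {"dx":0.15,"dy":0.02,"dz":-10.5,"wx":0,"wy":0,"wz":0,"gripper":0.6},
  {"dx":0.15,"dy":0.02,"dz":-11.7,"wx":0,"wy":0,"wz":0,"gripper":0.6},
  {"dx":0.15,"dy":0.02,"dz":-11.7,"wx":0,"wy":0,"wz":0,"gripper":0.6},
])

```text
t: 2.25
tool_pos: [500.8, 42.8, 112.1]
tcp_rot: [-1.856, -2.53, 0.006]
wrist_force: [-0.8, 0.9, -0.4]
gripper_width: 51.3
```

apply_moves([
  {"dx":0,"dy":0,"dz":0,"wx":0,"wy":0,"wz":0,"gripper":0},
  {"dx":0,"dy":0,"dz":0,"wx":0,"wy":0,"wz":0,"gripper":0},
  {"dx":0,"dy":0,"dz":0,"wx":0,"wy":0,"wz":0,"gripper":0},
  {"dx":0,"dy":0,"dz":0,"wx":0,"wy":0,"wz":0,"gripper":0},
  {"dx":0,"dy":0,"dz":0,"wx":0,"wy":0,"wz":0,"gripper":0},
], force=55)

```text
t: 2.75
tool_pos: [503.8, 43.1, 113.8]
tcp_rot: [1.858, 2.533, 0.0]
wrist_force: [4.6, 1.6, 1.6]
gripper_width: 8.1
```

```bash
python3 - <<'E'
from h import *;import cv2
s=robot.read_state();print(s["t"],s["tool_pos"],s["wrist_force"],s["gripper_width"])
im=cams.snapshot("wrist");cv2.imwrite("pics/w2.png",im[:,:,::-1])
E
```

```text
2.75 [503.75690587  43.13373454 113.81029803] [4.59579558 1.56049797 1.63831344] 8.149414100484503
```

View pics/w2.png

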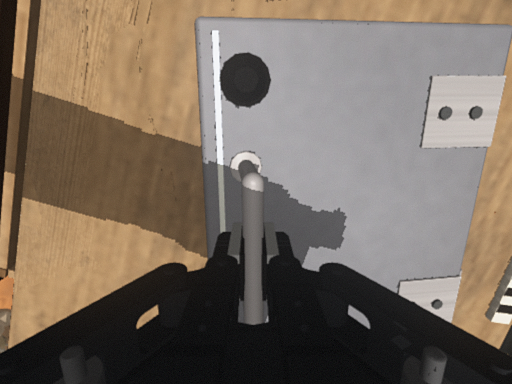

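The bar is pinched: width is about 8 mm and it sits centred between the pads. Next, the arc increments.

```bash
cat >> h.py <<'E'
ex=np.array([np.cos(np.radians(17.5)),np.sin(np.radians(17.5)),0]);ey=np.array([-ex[1],ex[0],0]);H=np.array([639.2,87.2,72.])
def lidpt(f,n,th,y=0):  # f forward of hinge, n above underside
    t=np.radians(th);return H-ex*(f*np.cos(t)-n*np.sin(t))+np.array([0,0,f*np.sin(t)+n*np.cos(t)])+ey*y
E
python3 - <<'E'
from h import *
p0=lidpt(148,44,5.8);print(p0)
for t in (8,11,14,17,20,23,26,29,32,35,38,41,44,46,48,50,51): print(t,((lidpt(148,44,t)-p0)/10).round(2))
E
```

```text
[503.01316035  44.2604544  130.73108317]
8 [0.23 0.07 0.54]
11 [0.56 0.18 1.27]
14 [0.94 0.3  1.98]
17 [1.35 0.42 2.66]
20 [1.79 0.56 3.32]
23 [2.27 0.71 3.96]
26 [2.77 0.87 4.57]
29 [3.31 1.04 5.15]
32 [3.87 1.22 5.7 ]
35 [4.46 1.41 6.22]
38 [5.08 1.6  6.71]
41 [5.72 1.8  7.16]
44 [6.38 2.01 7.57]
46 [6.83 2.15 7.83]
48 [7.29 2.3  8.07]
50 [7.76 2.45 8.29]
51 [8.   2.52 8.4 ]
```

apply_moves([
  {"dx":0.23,"dy":0.07,"dz":0.54,"wx":0,"wy":0,"wz":0,"gripper":0},
  {"dx":0.56,"dy":0.18,"dz":1.27,"wx":0,"wy":0,"wz":0,"gripper":0},
  {"dx":0.94,"dy":0.3,"dz":1.98,"wx":0,"wy":0,"wz":0,"gripper":0},
  {"dx":1.35,"dy":0.42,"dz":2.66,"wx":0,"wy":0,"wz":0,"gripper":0},
  {"dx":1.35,"dy":0.42,"dz":2.66,"wx":0,"wy":0,"wz":0,"gripper":0},
])

```text
t: 3.3
tool_pos: [516.7, 47.4, 139.8]
tcp_rot: [-1.857, -2.533, 0.002]
wrist_force: [2.5, -0.3, -9.1]
gripper_width: 8.1
```

apply_moves([
  {"dx":0.46,"dy":0.14,"dz":0.7,"wx":0,"wy":0,"wz":0,"gripper":0},
  {"dx":0.95,"dy":0.29,"dz":1.34,"wx":0,"wy":0,"wz":0,"gripper":0},
  {"dx":1.46,"dy":0.45,"dz":1.95,"wx":0,"wy":0,"wz":0,"gripper":0},
  {"dx":2.0,"dy":0.62,"dz":2.53,"wx":0,"wy":0,"wz":0,"gripper":0},
  {"dx":2.56,"dy":0.8,"dz":3.08,"wx":0,"wy":0,"wz":0,"gripper":0},
])

```text
t: 3.8
tool_pos: [540.9, 55.2, 170.1]
tcp_rot: [-1.856, -2.53, 0.007]
wrist_force: [-0.6, -2.1, -20.4]
gripper_width: 7.9
```

apply_moves([
  {"dx":0.6,"dy":0.2,"dz":0.55,"wx":0,"wy":0,"wz":0,"gripper":0},
  {"dx":1.25,"dy":0.39,"dz":1.05,"wx":0,"wy":0,"wz":0,"gripper":0},
  {"dx":1.9,"dy":0.59,"dz":1.5,"wx":0,"wy":0,"wz":0,"gripper":0},
  {"dx":2.55,"dy":0.8,"dz":1.92,"wx":0,"wy":0,"wz":0,"gripper":0},
  {"dx":2.55,"dy":0.8,"dz":1.92,"wx":0,"wy":0,"wz":0,"gripper":0},
])

```text
t: 4.3
tool_pos: [566.1, 63.3, 190.2]
tcp_rot: [-1.855, -2.53, 0.009]
wrist_force: [-4.5, -3.0, -12.3]
gripper_width: 7.9
```

```bash
python3 - <<'E'
from h import *;import cv2
s=robot.read_state();print(s["t"],s["tool_pos"],s["wrist_force"],s["gripper_width"])
a=cams.snapshot("top")[120:260,170:350];b=cams.snapshot("scene")[120:300,180:320]
cv2.imwrite("pics/m_t.png",cv2.resize(a[:,:,::-1],None,fx=4,fy=4,interpolation=cv2.INTER_CUBIC))
cv2.imwrite("pics/m_s.png",cv2.resize(b[:,:,::-1],None,fx=3.3,fy=3.3,interpolation=cv2.INTER_CUBIC))
E
```

```text
4.3 [566.05514965  63.29948617 190.17843712] [ -4.47362481  -3.01530976 -12.30500795] 7.918234745606288
```

View pics/m_s.png

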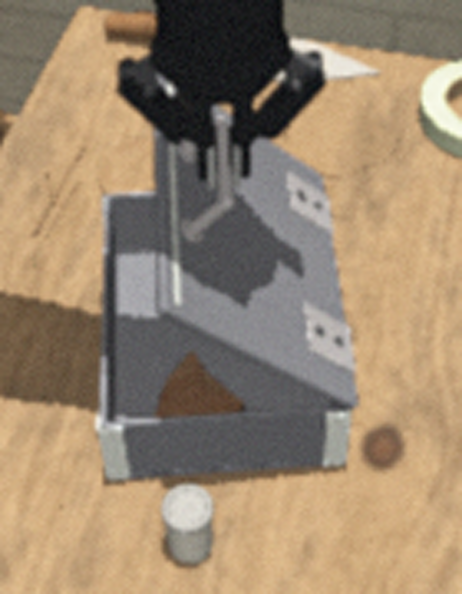

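View pics/m_t.png

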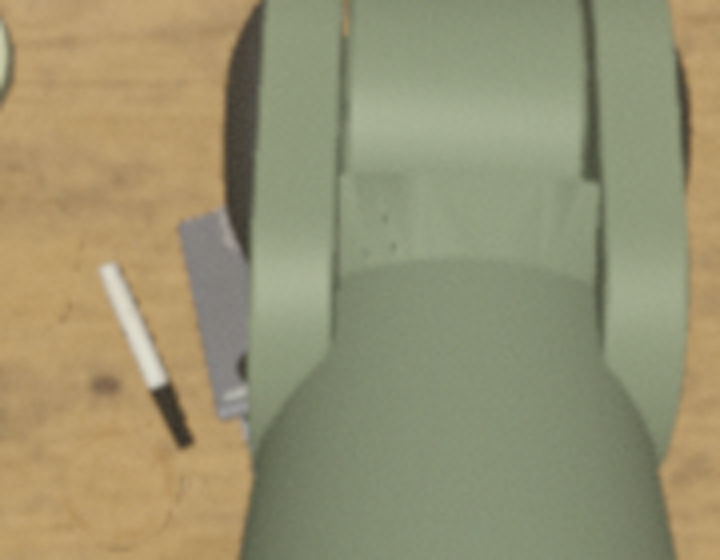

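The lid follows at about 43° with the bar still in the fingers. I'll finish the arc to about 50°.

apply_moves([
  {"dx":0.55,"dy":0.17,"dz":0.31,"wx":0,"wy":0,"wz":0,"gripper":0},
  {"dx":1.1,"dy":0.33,"dz":0.53,"wx":0,"wy":0,"wz":0,"gripper":0},
  {"dx":1.6,"dy":0.45,"dz":0.69,"wx":0,"wy":0,"wz":0,"gripper":0},
  {"dx":1.6,"dy":0.45,"dz":0.69,"wx":0,"wy":0,"wz":0,"gripper":0},
  {"dx":1.6,"dy":0.45,"dz":0.69,"wx":0,"wy":0,"wz":0,"gripper":0},
])

```text
t: 4.9
tool_pos: [580.6, 68.0, 198.2]
tcp_rot: [-1.854, -2.528, 0.011]
wrist_force: [-8.5, -3.8, -8.0]
gripper_width: 7.7
```

```bash
python3 - <<'E'
from h import *;import cv2
s=robot.read_state();print(s["t"],s["tool_pos"],s["wrist_force"],s["gripper_width"])
a=cams.snapshot("wrist");b=cams.snapshot("scene")[120:300,180:320]
np.savez("w3.npz",E=cams.camera_params("wrist")["extrinsics"])
cv2.imwrite("pics/w3.png",a[:,:,::-1])
cv2.imwrite("pics/m_s2.png",cv2.resize(b[:,:,::-1],None,fx=3.3,fy=3.3,interpolation=cv2.INTER_CUBIC))
K,E=P("scene")
for th in (46,48,50,52):
  for (f,n,y) in ((174,9,-112),(174,9,112)):
    p=K@(E[:3,:3]@lidpt(f,n,th,y)+E[:3,3]);p=p/p[2];print(th,y,((p[:2]-[180,120]+.35)*3.3).round(1))
E
```

```text
4.9 [580.62731129  67.96774697 198.1789951 ] [-8.51684578 -3.77142937 -7.95623167] 7.695563224667519
46 -112 [168.1 298.5]
46 112 [163.   56.9]
48 -112 [175.6 293.9]
48 112 [169.1  52.3]
50 -112 [183.4 289.4]
50 112 [175.5  47.9]
52 -112 [191.5 285. ]
52 112 [182.1  43.6]
```

View pics/m_s2.png

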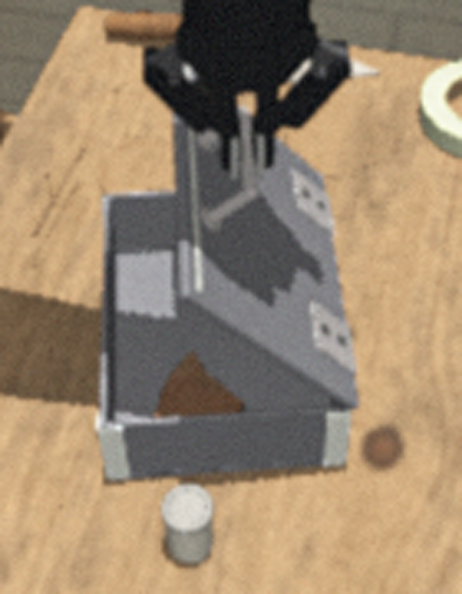

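View pics/w3.png

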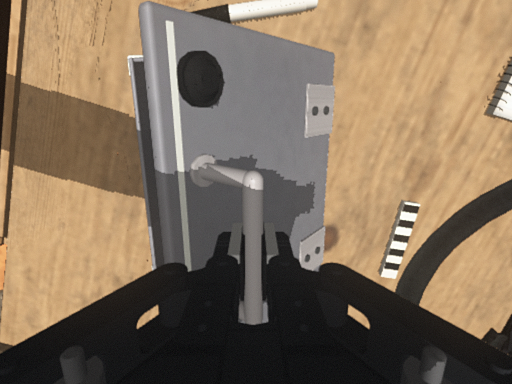

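The scene view shows the lid's front-right corner at about (189,292) in the enlargement. That corresponds to about 50°, which matches the tool's travel. I'll release in place with a partial opening, then go straight up.

apply_moves([
  {"dx":0,"dy":0,"dz":0,"wx":0,"wy":0,"wz":0,"gripper":0.25},
  {"dx":0,"dy":0,"dz":0,"wx":0,"wy":0,"wz":0,"gripper":0.25},
  {"dx":0,"dy":0,"dz":0,"wx":0,"wy":0,"wz":0,"gripper":0.25},
])

```text
t: 5.3
tool_pos: [583.4, 68.5, 201.1]
tcp_rot: [-1.856, -2.533, 0.003]
wrist_force: [-0.3, 0.9, -0.3]
gripper_width: 21.1
```

apply_moves([
  {"dx":-0.15,"dy":0,"dz":1,"wx":0,"wy":0,"wz":0,"gripper":0.25},
  {"dx":-0.15,"dy":0,"dz":3,"wx":0,"wy":0,"wz":0,"gripper":0.25},
  {"dx":-0.15,"dy":0,"dz":6,"wx":0,"wy":0,"wz":0,"gripper":0.25},
  {"dx":-0.15,"dy":0,"dz":9,"wx":0,"wy":0,"wz":0,"gripper":0},
  {"dx":-0.15,"dy":0,"dz":9,"wx":0,"wy":0,"wz":0,"gripper":0},
])

```text
t: 5.8
tool_pos: [584.9, 68.8, 297.5]
tcp_rot: [1.853, 2.529, 0.007]
wrist_force: [0.7, 0.1, 0.5]
gripper_width: 0.2
```

```bash
python3 - <<'E'
from h import *;import cv2
s=robot.read_state();print(s["t"],s["tool_pos"],s["wrist_force"],s["gripper_width"])
K,E=P("wrist");a=cams.snapshot("wrist");b=cams.snapshot("scene");cv2.imwrite("pics/s4full.png",b[:,:,::-1])
b=b[120:300,180:320]
np.savez("w4.npz",E=E,K=K)
cv2.imwrite("pics/w4.png",a[:,:,::-1])
cv2.imwrite("pics/m_s4.png",cv2.resize(b[:,:,::-1],None,fx=3.3,fy=3.3,interpolation=cv2.INTER_CUBIC))
for th in (46,48,50,52,54):
  print(th)
  for (f,n,y) in ((174,9,-112),(174,9,112),(148,44,32),(148,44,-32),(148,17,82)):
    p=E[:3,:3]@lidpt(f,n,th,y)+E[:3,3];p=K@p;p=p/p[2];
    Ks,Es=P("scene");q=Ks@(Es[:3,:3]@lidpt(f,n,th,y)+Es[:3,3]);q=q/q[2]
    print(' ',f,n,y,"wrist",p[:2].round(1),"scene zoom",((q[:2]-[180,120]+.35)*3.3).round(1))
E
```

```text
5.8 [584.91200192  68.79212836 297.46902886] [0.70963077 0.10876488 0.53461449] 0.226462859605879
46
  174 9 -112 wrist [193.2 298.7] scene zoom [168.1 298.5]
  174 9 112 wrist [175.6  42.9] scene zoom [163.   56.9]
  148 44 32 wrist [235.2 150.9] scene zoom [228.5 123.4]
  148 44 -32 wrist [236.5 224.2] scene zoom [233.6 191.5]
  148 17 82 wrist [211.6  86.4] scene zoom [198.2  96.8]
48
  174 9 -112 wrist [197.3 301.4] scene zoom [175.6 293.9]
  174 9 112 wrist [180.7  41.8] scene zoom [169.1  52.3]
  148 44 32 wrist [241.1 151.3] scene zoom [235.6 120.4]
  148 44 -32 wrist [242.  225.4] scene zoom [241.1 188.4]
  148 17 82 wrist [216.3  86.2] scene zoom [203.9  93.2]
50
  174 9 -112 wrist [201.7 304. ] scene zoom [183.4 289.4]
  174 9 112 wrist [186.2  40.8] scene zoom [175.5  47.9]
  148 44 32 wrist [247.3 151.8] scene zoom [242.8 117.5]
  148 44 -32 wrist [247.7 226.4] scene zoom [248.8 185.6]
  148 17 82 wrist [221.2  86. ] scene zoom [209.8  89.8]
52
  174 9 -112 wrist [206.4 306.6] scene zoom [191.5 285. ]
  174 9 112 wrist [192.   39.8] scene zoom [182.1  43.6]
  148 44 32 wrist [253.6 152.2] scene zoom [250.2 114.9]
  148 44 -32 wrist [253.6 227.4] scene zoom [256.6 182.9]
  148 17 82 wrist [226.5  85.8] scene zoom [215.9  86.4]
54
  174 9 -112 wrist [211.4 309.1] scene zoom [199.8 280.8]
  174 9 112 wrist [198.3  38.8] scene zoom [189.   39.5]
  148 44 32 wrist [260.1 152.6] scene zoom [257.8 112.4]
  148 44 -32 wrist [259.6 228.3] scene zoom [264.6 180.4]
  148 17 82 wrist [231.9  85.6] scene zoom [222.1  83.3]
```

View pics/w4.png

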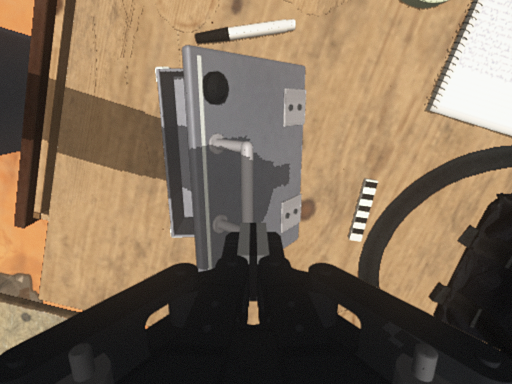

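View pics/m_s4.png

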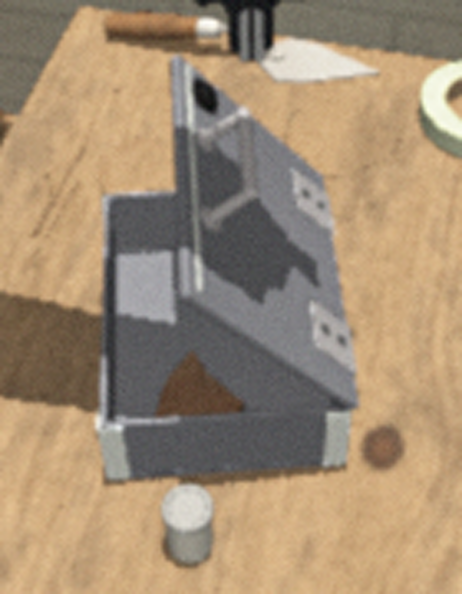

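Released: the wrist camera still shows the bar end at (248,148), matching the 50° prediction, and the fingers are clear. I'll move to a spot above the bumper with the tool tilted 20°, so the fingertips clear the lid's front edge, and let the two seconds run.

apply_moves([
  {"dx":-4.8,"dy":7.2,"dz":-2.5,"wx":-6.0,"wy":19.1,"wz":0,"gripper":0},
  {"dx":-4.8,"dy":7.2,"dz":-2.5,"wx":-6.0,"wy":19.1,"wz":0,"gripper":0},
  {"dx":-4.8,"dy":7.2,"dz":-2.5,"wx":-6.0,"wy":19.1,"wz":0,"gripper":0},
  {"dx":-4.8,"dy":7.2,"dz":-2.5,"wx":-6.0,"wy":19.1,"wz":0,"gripper":0},
  {"dx":-4.8,"dy":7.2,"dz":-2.5,"wx":-6.0,"wy":19.1,"wz":0,"gripper":0},
])

```text
t: 6.4
tool_pos: [535.1, 140.6, 267.1]
tcp_rot: [-1.719, -2.346, 0.412]
wrist_force: [0.0, -0.5, -0.3]
gripper_width: -0.4
```

apply_moves([
  {"dx":0,"dy":0,"dz":0,"wx":0,"wy":0,"wz":0,"gripper":0},
  {"dx":0,"dy":0,"dz":0,"wx":0,"wy":0,"wz":0,"gripper":0},
  {"dx":0,"dy":0,"dz":0,"wx":0,"wy":0,"wz":0,"gripper":0},
  {"dx":0,"dy":0,"dz":0,"wx":0,"wy":0,"wz":0,"gripper":0},
  {"dx":0,"dy":0,"dz":0,"wx":0,"wy":0,"wz":0,"gripper":0},
])

```text
t: 6.9
tool_pos: [535.1, 140.4, 267.5]
tcp_rot: [-1.719, -2.346, 0.411]
wrist_force: [-0.5, 0.5, 0.3]
gripper_width: 0.2
```

apply_moves([
  {"dx":0,"dy":0,"dz":0,"wx":0,"wy":0,"wz":0,"gripper":0},
  {"dx":0,"dy":0,"dz":0,"wx":0,"wy":0,"wz":0,"gripper":0},
  {"dx":0,"dy":0,"dz":0,"wx":0,"wy":0,"wz":0,"gripper":0},
  {"dx":0,"dy":0,"dz":0,"wx":0,"wy":0,"wz":0,"gripper":0},
  {"dx":0,"dy":0,"dz":0,"wx":0,"wy":0,"wz":0,"gripper":0},
])

```text
t: 7.4
tool_pos: [535.1, 140.4, 267.4]
tcp_rot: [-1.719, -2.346, 0.412]
wrist_force: [0.6, -0.2, -0.8]
gripper_width: 0.4
```

apply_moves([
  {"dx":0,"dy":0,"dz":0,"wx":0,"wy":0,"wz":0,"gripper":0},
  {"dx":0,"dy":0,"dz":0,"wx":0,"wy":0,"wz":0,"gripper":0},
  {"dx":0,"dy":0,"dz":0,"wx":0,"wy":0,"wz":0,"gripper":0},
  {"dx":0,"dy":0,"dz":0,"wx":0,"wy":0,"wz":0,"gripper":0},
  {"dx":0,"dy":0,"dz":0,"wx":0,"wy":0,"wz":0,"gripper":0},
])

```text
t: 7.9
tool_pos: [535.1, 140.4, 267.4]
tcp_rot: [-1.719, -2.346, 0.412]
wrist_force: [0.5, -0.1, 0.0]
gripper_width: -0.4
```

```bash
python3 - <<'E'
from h import *;import cv2
from scipy.spatial.transform import Rotation as R
s=robot.read_state();print(s["t"],s["tool_pos"],s["wrist_force"],s["wrist_torque"],s["joints"]);print(R.from_rotvec(s["tcp_rot"]).as_matrix())
K,E=P("wrist");a=cams.snapshot("wrist");b=cams.snapshot("scene")[100:300,180:320]
cv2.imwrite("pics/w5.png",a[:,:,::-1])
cv2.imwrite("pics/m_s5.png",cv2.resize(b[:,:,::-1],None,fx=3,fy=3,interpolation=cv2.INTER_CUBIC))
for th in (48,50,52):
  for (f,n,y) in ((148,9,82),(148,19,82),(148,44,32),(174,9,112)):
    p=E[:3,:3]@lidpt(f,n,th,y)+E[:3,3];p=K@p;p=p/p[2]
    Ks,Es=P("scene");q=Ks@(Es[:3,:3]@lidpt(f,n,th,y)+Es[:3,3]);q=q/q[2]
    print(th,f,n,y,"wrist",p[:2].round(1),"scene",((q[:2]-[180,100]+.35)*3).round(1))
p=E[:3,:3]@s["tool_pos"]+E[:3,3];p=K@p;print(p/p[2])
E
```

```text
7.9 [535.11561342 140.39967852 267.43042467] [ 0.49003401 -0.12293616  0.02995433] [ 0.093812   -0.35726539 -0.00546774] [ 0.152143    0.60545535  0.27941211  1.58805417 -0.05246976  1.42627227]
[[-3.01088563e-01  8.96757136e-01 -3.24302815e-01]
 [ 9.53596100e-01  2.83001909e-01 -1.02783252e-01]
 [-3.93298339e-04 -3.40200762e-01 -9.40352746e-01]]
48 148 9 82 wrist [276.4 194.6] scene [178.1 150.3]
48 148 19 82 wrist [283.4 198.1] scene [187.2 143.3]
48 148 44 32 wrist [300.2 271. ] scene [214.2 169.4]
48 174 9 112 wrist [247.3 160.7] scene [153.7 107.6]
50 148 9 82 wrist [280.3 196.3] scene [183.1 147. ]
50 148 19 82 wrist [288.  199.9] scene [192.7 140.2]
50 148 44 32 wrist [306.2 273.9] scene [220.8 166.9]
50 174 9 112 wrist [251.6 162.1] scene [159.5 103.5]
52 148 9 82 wrist [284.6 198. ] scene [188.4 143.8]
52 148 19 82 wrist [293.  201.6] scene [198.2 137.3]
52 148 44 32 wrist [312.7 276.7] scene [227.5 164.4]
52 174 9 112 wrist [256.5 163.5] scene [165.6  99.6]
[253.54758329 238.4655104    1.        ]
```

View pics/w5.png

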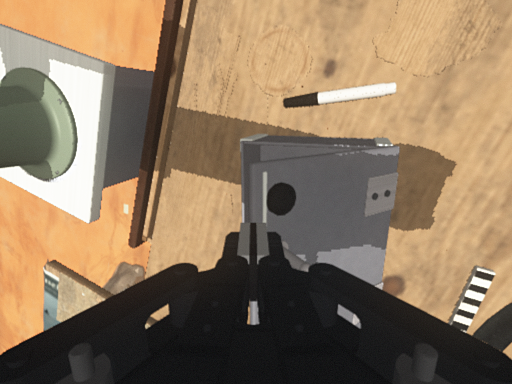

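View pics/m_s5.png

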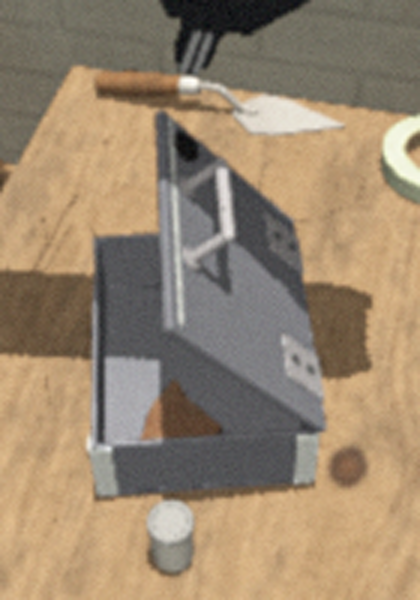

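Standing for over 2.5 s with no contact. The wrist view shows the bumper centred at (281,199), where 50° puts it at about (283,198). Now I descend to just above it.

apply_moves([
  {"dx":0.15,"dy":0.05,"dz":-2,"wx":0,"wy":0,"wz":0,"gripper":0},
  {"dx":0.15,"dy":0.05,"dz":-4,"wx":0,"wy":0,"wz":0,"gripper":0},
  {"dx":0.15,"dy":0.05,"dz":-5.2,"wx":0,"wy":0,"wz":0,"gripper":0},
  {"dx":0.15,"dy":0.05,"dz":-5.6,"wx":0,"wy":0,"wz":0,"gripper":0},
  {"dx":0.15,"dy":0.05,"dz":-5.6,"wx":0,"wy":0,"wz":0,"gripper":0},
])

```text
t: 8.5
tool_pos: [536.3, 140.9, 211.2]
tcp_rot: [-1.719, -2.345, 0.413]
wrist_force: [-0.5, -0.4, 0.2]
gripper_width: -0.2
```

```bash
python3 - <<'E'
from h import *;import cv2
s=robot.read_state();print(s["t"],s["tool_pos"],s["wrist_force"])
a=cams.snapshot("wrist");b=cams.snapshot("scene")[100:200,200:300]
cv2.imwrite("pics/w6.png",a[:,:,::-1])
cv2.imwrite("pics/m_s6.png",cv2.resize(b[:,:,::-1],None,fx=6,fy=6,interpolation=cv2.INTER_CUBIC))
E
```

```text
8.5 [536.31692014 140.86085908 211.21201998] [-0.47675767 -0.42795042  0.20809199]
```

View pics/w6.png

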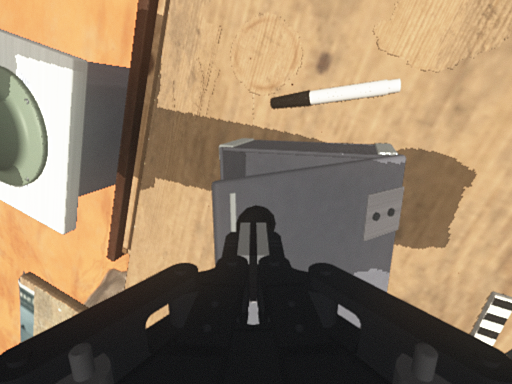

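View pics/m_s6.png

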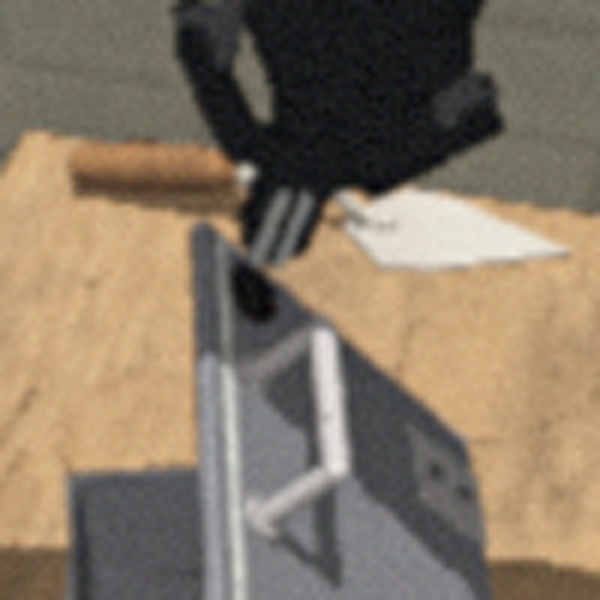

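The fingertips sit right above the bumper: bumper at about (257,215), tips at about (253,225). I'll approach slowly.

apply_moves([
  {"dx":0,"dy":0,"dz":-0.15,"wx":0,"wy":0,"wz":0,"gripper":0},
  {"dx":0,"dy":0,"dz":-0.3,"wx":0,"wy":0,"wz":0,"gripper":0},
  {"dx":0,"dy":0,"dz":-0.45,"wx":0,"wy":0,"wz":0,"gripper":0},
  {"dx":0,"dy":0,"dz":-0.55,"wx":0,"wy":0,"wz":0,"gripper":0},
  {"dx":0,"dy":0,"dz":-0.6,"wx":0,"wy":0,"wz":0,"gripper":0},
])

```text
t: 9.1
tool_pos: [536.9, 140.9, 206.1]
tcp_rot: [-1.72, -2.346, 0.411]
wrist_force: [-0.2, 0.6, -0.4]
gripper_width: 0.2
```

apply_moves([
  {"dx":0,"dy":0,"dz":-0.08,"wx":0,"wy":0,"wz":0,"gripper":0},
  {"dx":0,"dy":0,"dz":-0.15,"wx":0,"wy":0,"wz":0,"gripper":0},
  {"dx":0,"dy":0,"dz":-0.2,"wx":0,"wy":0,"wz":0,"gripper":0},
])

```text
t: 9.4
tool_pos: [536.9, 140.9, 204.0]
tcp_rot: [-1.72, -2.346, 0.411]
wrist_force: [-0.4, -0.1, -0.1]
gripper_width: 0.1
```

apply_moves([
  {"dx":0,"dy":0,"dz":-0.06,"wx":0,"wy":0,"wz":0,"gripper":0},
  {"dx":0,"dy":0,"dz":-0.12,"wx":0,"wy":0,"wz":0,"gripper":0},
  {"dx":0,"dy":0,"dz":-0.18,"wx":0,"wy":0,"wz":0,"gripper":0},
])

```text
t: 9.7
tool_pos: [536.9, 141.0, 202.2]
tcp_rot: [-1.72, -2.346, 0.411]
wrist_force: [-0.1, -0.3, 0.1]
gripper_width: 0.0
```

apply_moves([
  {"dx":0,"dy":0,"dz":-0.06,"wx":0,"wy":0,"wz":0,"gripper":0},
  {"dx":0,"dy":0,"dz":-0.12,"wx":0,"wy":0,"wz":0,"gripper":0},
])

```text
t: 9.9
tool_pos: [536.9, 140.9, 200.9]
tcp_rot: [-1.72, -2.346, 0.411]
wrist_force: [-0.3, -0.1, 0.8]
gripper_width: -0.1
```

apply_moves([
  {"dx":0,"dy":0,"dz":-0.05,"wx":0,"wy":0,"wz":0,"gripper":0},
  {"dx":0,"dy":0,"dz":-0.1,"wx":0,"wy":0,"wz":0,"gripper":0},
])

```text
t: 10.1
tool_pos: [536.9, 140.9, 200.3]
tcp_rot: [-1.72, -2.347, 0.411]
wrist_force: [0.1, 0.7, 5.2]
gripper_width: 0.1
```

Contact at the predicted height, 5 N. Now I hold near 7 N.

apply_moves([
  {"dx":0,"dy":0,"dz":-0.05,"wx":0,"wy":0,"wz":0,"gripper":0},
])

```text
t: 10.2
tool_pos: [536.9, 140.9, 200.4]
tcp_rot: [-1.72, -2.347, 0.411]
wrist_force: [-0.8, -1.4, 4.6]
gripper_width: 0.0
```

apply_moves([
  {"dx":0,"dy":0,"dz":-0.09,"wx":0,"wy":0,"wz":0,"gripper":0},
])

```text
t: 10.3
tool_pos: [536.9, 140.9, 200.2]
tcp_rot: [-1.72, -2.347, 0.41]
wrist_force: [-1.7, 1.4, 7.1]
gripper_width: -0.2
```

apply_moves([
  {"dx":0,"dy":0,"dz":-0.07,"wx":0,"wy":0,"wz":0,"gripper":0},
  {"dx":0,"dy":0,"dz":-0.07,"wx":0,"wy":0,"wz":0,"gripper":0},
])

```text
t: 10.5
tool_pos: [536.9, 140.9, 200.2]
tcp_rot: [-1.721, -2.348, 0.41]
wrist_force: [-1.6, 1.2, 6.2]
gripper_width: -0.2
```

apply_moves([
  {"dx":0,"dy":0,"dz":-0.08,"wx":0,"wy":0,"wz":0,"gripper":0},
  {"dx":0,"dy":0,"dz":-0.08,"wx":0,"wy":0,"wz":0,"gripper":0},
  {"dx":0,"dy":0,"dz":-0.08,"wx":0,"wy":0,"wz":0,"gripper":0},
  {"dx":0,"dy":0,"dz":-0.08,"wx":0,"wy":0,"wz":0,"gripper":0},
])

```text
t: 10.9
tool_pos: [536.9, 140.9, 200.3]
tcp_rot: [-1.721, -2.348, 0.409]
wrist_force: [-0.1, 0.9, 7.6]
gripper_width: 0.1
```

apply_moves([
  {"dx":0,"dy":0,"dz":-0.08,"wx":0,"wy":0,"wz":0,"gripper":0},
  {"dx":0,"dy":0,"dz":-0.08,"wx":0,"wy":0,"wz":0,"gripper":0},
  {"dx":0,"dy":0,"dz":-0.08,"wx":0,"wy":0,"wz":0,"gripper":0},
  {"dx":0,"dy":0,"dz":-0.08,"wx":0,"wy":0,"wz":0,"gripper":0},
])

```text
t: 11.3
tool_pos: [536.9, 141.0, 200.2]
tcp_rot: [-1.721, -2.348, 0.409]
wrist_force: [-0.7, -0.9, 6.5]
gripper_width: 0.3
```

apply_moves([
  {"dx":0,"dy":0,"dz":-0.08,"wx":0,"wy":0,"wz":0,"gripper":0},
  {"dx":0,"dy":0,"dz":-0.08,"wx":0,"wy":0,"wz":0,"gripper":0},
  {"dx":0,"dy":0,"dz":-0.08,"wx":0,"wy":0,"wz":0,"gripper":0},
  {"dx":0,"dy":0,"dz":-0.08,"wx":0,"wy":0,"wz":0,"gripper":0},
])

```text
t: 11.7
tool_pos: [536.9, 140.9, 200.3]
tcp_rot: [-1.721, -2.349, 0.408]
wrist_force: [-0.5, 0.0, 6.9]
gripper_width: 0.2
```

apply_moves([
  {"dx":0,"dy":0,"dz":-0.08,"wx":0,"wy":0,"wz":0,"gripper":0},
  {"dx":0,"dy":0,"dz":-0.08,"wx":0,"wy":0,"wz":0,"gripper":0},
  {"dx":0,"dy":0,"dz":-0.08,"wx":0,"wy":0,"wz":0,"gripper":0},
  {"dx":0,"dy":0,"dz":-0.08,"wx":0,"wy":0,"wz":0,"gripper":0},
  {"dx":0,"dy":0,"dz":-0.08,"wx":0,"wy":0,"wz":0,"gripper":0},
])

```text
t: 12.2
tool_pos: [536.9, 141.0, 200.2]
tcp_rot: [-1.721, -2.349, 0.408]
wrist_force: [-1.2, 1.2, 6.2]
gripper_width: 0.1
```

apply_moves([
  {"dx":0,"dy":0,"dz":-0.08,"wx":0,"wy":0,"wz":0,"gripper":0},
  {"dx":0,"dy":0,"dz":-0.08,"wx":0,"wy":0,"wz":0,"gripper":0},
  {"dx":0,"dy":0,"dz":-0.08,"wx":0,"wy":0,"wz":0,"gripper":0},
  {"dx":0,"dy":0,"dz":-0.08,"wx":0,"wy":0,"wz":0,"gripper":0},
])

```text
t: 12.6
tool_pos: [536.9, 140.9, 200.2]
tcp_rot: [-1.722, -2.35, 0.408]
wrist_force: [-1.0, 0.5, 6.8]
gripper_width: 0.1
```

apply_moves([
  {"dx":0,"dy":0,"dz":-0.08,"wx":0,"wy":0,"wz":0,"gripper":0},
  {"dx":0,"dy":0,"dz":-0.08,"wx":0,"wy":0,"wz":0,"gripper":0},
  {"dx":0,"dy":0,"dz":-0.08,"wx":0,"wy":0,"wz":0,"gripper":0},
  {"dx":0,"dy":0,"dz":-0.08,"wx":0,"wy":0,"wz":0,"gripper":0},
])

```text
t: 13.0
tool_pos: [536.9, 140.9, 200.2]
tcp_rot: [-1.722, -2.35, 0.407]
wrist_force: [-0.1, -0.5, 7.0]
gripper_width: -0.1
```

The push held at about 7 N (6.2–7.6) for 2.7 s with no lid motion. I'll take the hand away.

apply_moves([
  {"dx":0,"dy":0,"dz":0.3,"wx":0,"wy":0,"wz":0,"gripper":0},
  {"dx":0,"dy":0,"dz":2,"wx":0,"wy":0,"wz":0,"gripper":0},
  {"dx":0,"dy":0,"dz":5,"wx":0,"wy":0,"wz":0,"gripper":0},
  {"dx":0,"dy":0,"dz":9,"wx":0,"wy":0,"wz":0,"gripper":0},
  {"dx":0,"dy":0,"dz":12,"wx":0,"wy":0,"wz":0,"gripper":0},
])

```text
t: 13.5
tool_pos: [537.0, 141.0, 322.1]
tcp_rot: [-1.723, -2.351, 0.406]
wrist_force: [-0.7, 0.3, 0.2]
gripper_width: -0.0
```

apply_moves([
  {"dx":-3,"dy":-3,"dz":2,"wx":0,"wy":0,"wz":0,"gripper":0},
  {"dx":-6,"dy":-6,"dz":2,"wx":0,"wy":0,"wz":0,"gripper":0},
  {"dx":-9,"dy":-9,"dz":2,"wx":0,"wy":0,"wz":0,"gripper":0},
  {"dx":-12,"dy":-12,"dz":2,"wx":0,"wy":0,"wz":0,"gripper":0},
  {"dx":-12,"dy":-12,"dz":2,"wx":0,"wy":0,"wz":0,"gripper":0},
])

```text
t: 14.0
tool_pos: [413.4, 18.9, 342.6]
tcp_rot: [-1.726, -2.347, 0.408]
wrist_force: [-0.1, -0.4, -0.2]
gripper_width: 0.1
```

```bash
python3 - <<'E'
from h import *;import cv2
s=robot.read_state();print(s["t"],s["tool_pos"],s["wrist_force"],np.abs(s["qd"]).max())
b=cams.snapshot("scene")[100:300,180:320];t=cams.snapshot("top")[120:260,170:350]
cv2.imwrite("pics/m_s9.png",cv2.resize(b[:,:,::-1],None,fx=3,fy=3,interpolation=cv2.INTER_CUBIC))
cv2.imwrite("pics/t9.png",cv2.resize(t[:,:,::-1],None,fx=4,fy=4,interpolation=cv2.INTER_CUBIC))
a=cv2.imread("pics/m_s5.png");c=cv2.imread("pics/m_s9.png");d=cv2.absdiff(a,c)[70:];print("diff",d.mean())
cv2.imwrite("pics/pair.png",np.hstack([a,c])[:, :800])
E
```

```text
14.0 [413.42519787  18.88818364 342.6096341 ] [-0.11269493 -0.35008104 -0.18961865] 0.09488984613291634
diff 15.351790955375861
```

View pics/m_s9.png

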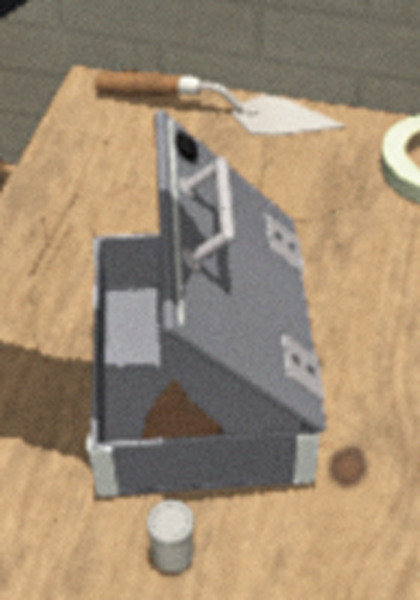

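View pics/t9.png

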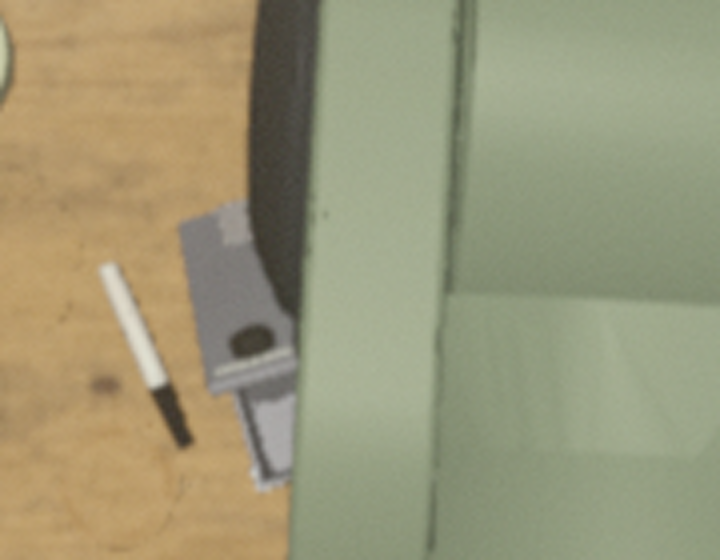

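The scene view shows the lid where it was before the push: corners (159,113) and (168,327), bumper (187,147), film can (170,537). The top view shows the pen unmoved, from (108,268) to (185,442). I'll let the arm settle and hand in.

apply_moves([
  {"dx":0,"dy":0,"dz":0,"wx":0,"wy":0,"wz":0,"gripper":0},
  {"dx":0,"dy":0,"dz":0,"wx":0,"wy":0,"wz":0,"gripper":0},
  {"dx":0,"dy":0,"dz":0,"wx":0,"wy":0,"wz":0,"gripper":0},
  {"dx":0,"dy":0,"dz":0,"wx":0,"wy":0,"wz":0,"gripper":0},
  {"dx":0,"dy":0,"dz":0,"wx":0,"wy":0,"wz":0,"gripper":0},
])

```text
t: 14.6
tool_pos: [417.0, 20.9, 342.2]
tcp_rot: [-1.724, -2.35, 0.405]
wrist_force: [0.0, 0.1, 0.3]
gripper_width: -0.1
```

```bash
python3 -c "
from rig import robot
s=robot.read_state();print(s['t'],s['wrist_force'])
print(robot.job_done())"
```

```text
14.6 [0.04749071 0.11638828 0.32273625]
the job is handed in; nothing more can be done
None
```

The hinge held: the lid is still standing at about 50 degrees after the push, and the job is handed in at 14.6 s.

- **Lift and release:** I raised the lid by the bar from about 6 to about 50 degrees and let go. It then stood alone from about 5.3 s until the fingertips touched the bumper at about 10 s.
- **Push:** I pressed the bumper downward with closed fingertips, tilted 20 degrees to clear the lid's front edge. From 10.3 to 13.0 s the downward readings were 6.2 to 7.6 N. Force is reported only at the end of each move, so a brief higher value in between would not show.
- **Final checks:** The lid's corners and the bumper are at the same pixels in the scene camera before and after the push. The film can and the pen look unmoved, and the hand touches nothing (wrist force about 0).
- **Disagreement:** Readings of the lid angle from different features ranged from about 48 to 50.5 degrees. A rough before/after picture difference was not near zero; I put that down to the arm's shadow moving.

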